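# Lock the battery cap of the white data logger

## Robot

A 6-joint arm with a two-finger parallel gripper is mounted at the origin on the work surface. World frame = base frame: x ahead of the robot, y to its left, z up, the work surface at z = 0. Lengths are in m, angles in degrees, forces in N, time in s.
With the tool pointing down it reaches from about 0.3 to 0.75 m from the base axis. Payload 8.5 kg.
Tool frame: the origin (TCP) lies between the finger pads; the fingertips stand 17 mm ahead of it and the grasp point (between the pads) lies 2 mm behind it (env.tip_reach is the distance from the TCP to the fingertips, in m); z points along the fingers, y is the line along which they close (so a half turn about z gives the same grasp; the last joint's range is limited). The gripper opens to 85 mm and grips with 20 to 120 N. Pads are 22 mm wide; open, the fingers measure 114 mm over their backs; the gripper's body (76 mm by 85 mm) begins 54 mm behind the grasp point. The pads swing forward as they close: fully open they stand 13 mm farther back than shut.
Start: joints at [52.294, 21.807, 74.336, -0, 83.858, -12.336], TCP at [0.236, 0.497, 0.248] pointing down, gripper open.
Joint ranges: [-178.18, 178.18], [-50.72, 133.34], [12.68, 142.11], [-81.47, 261.47], [9.98, 163.14], [-165.26, 165.26]. Speed limits (degrees/s): [136.94, 136.94, 180, 180, 180, 180].

## Interface

Orientations are given as a 3x3 rotation matrix whose columns are the frame's x, y, z axes.
In Python, from rig import env, viewer gives the robot as it stands.
- The arm moves only by the tool move_arm, never from a script. Its argument "motion" is a list of rows, each a list of 2 entries, a list of its own where there are three numbers: the shift along the tool's x, y, z normalised to -1 to 1, where 1 is 50 mm, then the turn, a rotation vector about the tool's x, y, z normalised to -1 to 1, where 1 is 8 degrees. A call has 1 to 20 rows; each row shifts and turns the commanded pose from where the row before left it, along the tool's axes as they then stand; what a row does not reach is not made up. A row lasts 1/10 s, in which the tool goes at most 50 mm and 8.59 degrees, less where a joint would pass 70% of its speed; a pose out of reach is approached as far as the arm can. A call with a number of a shift or a turn outside -1 to 1 is refused whole. A call with a gripper value outside its range is refused whole. "claw" is the closure, from 0 (fully open) to 1 (shut), set as the call begins (left out, the last holds). The fingers move at their own pace and stop on an object; "force" is the grip in N (left out, the last holds). Time passes only in rows, so rows that do not move let the fingers close. It gives the time, the measured TCP pose, the force, the opening and the grip force at its end, in the units of the state.
- env.observe(): the state, without advancing time (a new reading comes with each control period).
- viewer.get_image(name): name is "side" or "top" or "wrist"; returns a dict with "frame" (480x640x3 uint8, red, green, blue), "depth" (480x640 float32, m along the optical axis (not along the pixel's ray), 0 where there is no reading), "fx", "fy", "cx", "cy" (pixels), "eye" and "attitude" of the camera in the world; the wrist camera has in their place "T_tool_cam" (4x4, takes a point from camera to tool coordinates, whose origin is the TCP and whose axes are the flange's). Camera axes: x right, y up, looking along -z (the intrinsics and any distortion apply to the point x, -y, -z); pixel columns grow to the right and rows downward; lengths in m; the calibration is good to about 2 mm. A picture is of the moment at which its call begins: read the wrist's pose just before it.
- env.close_job(): hands the job in; it is judged then, once.
The state is a dict: "time_s": time; "q": joint angles; "qvel": joint speeds; "joint_efforts": joint torques, N m; "position": TCP position; "tool_rot": TCP orientation; "ft_force": force on the tool from outside, world axes, zero at the start; "wrist_torque": the same for the moment, N m; "grip_width": finger opening in m; "gripper_force": force on a finger pad.
Only numpy, scipy, OpenCV 4.12 (cv2) and the standard library are available. Lean on these libraries where they do the work, as an engineer would, in place of code of your own. Each camera call takes 0.05 s, during which the arm holds its last target. There are 200 camera calls.

## Task

The yellow battery cap on the white logger is still open: take the blue-handled flat key out of its stand, put its blade into the cap's slot and turn the cap clockwise with it as far as its stop, a quarter turn, until the slot points at the two green marks. Then lift the key out, lower it into the aluminium tray before letting go, and leave it there. Leave the red-handled key in its stand, and keep the fingers themselves off the white logger and its cap.

Things in the scene. Friction and masses are not known exactly. Their poses are not given: they have to be found in the camera images.
- blue_key_grip (a point): Centre of the blue handle (44 x, 16 y, 50 mm high; grip across the 16) of a 60 g flat key. Steel blade below: 36 x 5 mm, 26 long, tip 51 mm under this point. It stands loosely, blade down, in a pocket of a fixed white stand (70x50x34 mm), the handle's underside resting on the stand's top: lift straight up 30 mm or more. x along the blade's width, z up.
- slot (a point): Centre of the top of the yellow cap, on its axis, 81 mm above the bench. Cap 62 mm across, 16 high, on the fixed white logger (130x110x65 mm). A slot crosses it, open at both ends: 11 mm wide, 12 deep, bevelled to about 18 at the top. Turns with the cap: x along the slot, z up. A grey logger with a black cap nearby is not to be used.
- logger_white_cap (a joint): Angle of the yellow cap, rad: 0 open, growing clockwise seen from above, hard stop at 1.571 = locked (slot points at the green marks). Starts at 0 to 0.25; light friction (about 0.06 N m), stays where left. The blade has about 10 degrees of play each way in the slot, so the key must turn that much further than the cap.
- tray: Open aluminium tray, fixed on the bench: 200 mm (x) by 150 mm (y), 25 mm high, walls and floor 4 mm. Origin at the centre of its underside, on the bench.
- red_key_grip (a point): Centre of the handle of another key, to be left alone: the same handle in red, with a round 8 mm pin instead of a blade. It stands in a second white stand like the first. Same axes.
Not all that is in view belongs to the job. There is more than one size of the part that bears blue_key_grip; the job needs the larger. Several things have the shape of the tray; the one meant has the colours described above.

How it is judged (in metres and radians):
On the way, in this order (a step that is already met when the one before it is completed fails the run):
1. the blue key's blade is at least 5 mm down in the yellow cap's slot, within 12 mm of its centre, before the cap is locked (z of blue_key_grip in the frame of slot below 0.046 m and horizontal distance between blue_key_grip and slot below 0.012 m and angle between the x axis of blue_key_grip and the x axis of slot, either way round below 0.35 rad and value of joint logger_white_cap below 1 rad), for 0.1 s.
2. the cap is turned to its stop (within 20 degrees) with the blade still in the slot (value of joint logger_white_cap above 1.22 rad and z of blue_key_grip in the frame of slot below 0.05 m and horizontal distance between blue_key_grip and slot below 0.015 m), for 0.1 s.
3. the key, still held, is lowered into the tray (its tip within about 30 mm of the tray's floor) (z of blue_key_grip in the frame of tray below 0.085 m and x of blue_key_grip in the frame of tray between -0.096 and 0.096 m and y of blue_key_grip in the frame of tray between -0.071 and 0.071 m and contact force between the fingers and blue_key above 0.5 N), for 0.05 s.
At the end, for the whole second after the job is handed in: The yellow cap is within 20 degrees of its locked stop (above 1.22 rad), and the blue key lies or stands at rest in the tray, the centre of its handle inside the walls and less than 65 mm above the bench (value of joint logger_white_cap above 1.22 rad and z of blue_key_grip in the frame of tray below 0.065 m and x of blue_key_grip in the frame of tray between -0.096 and 0.096 m and y of blue_key_grip in the frame of tray between -0.071 and 0.071 m and linear speed of blue_key below 0.03 m/s); the robot touches nothing.
It fails at once if the red key is moved by more than 40 mm (distance of red_key_grip from where it was at the start of the episode above 0.04 m).
It fails at once if the fingers themselves press on the white logger or its cap with more than 3 N (contact force between the fingers and logger_white above 3 N).
It also fails if it takes over 54 s, if anything falls off the work surface, if the arm or the gripper's body presses on something with over 40 N, if the wrist force passes 120 N, or if a joint passes its speed limit or range.

## Working session

There is one attempt and no reset: what is moved stays moved. The work goes in short steps, Python scripts to look and compute and a tool call to move; the robot and the scene stay as the last step left them, time stands still between calls to the robot, and variables do not carry over. Pictures are saved under pics/ and viewed, at most 10 in all, crops included, and the job is handed in when it is done.

Besides the shell and the picture viewer there is one more tool, called after ">>>" in YAML: its name, and indented under it one key for each argument. move_arm: Moves the arm, as the interface text tells. Scaled input: -1 to 1 covers 50 mm each way for a shift and 8 degrees each way for a turn. Its arguments: {"type":"object","properties":{"motion":{"type":"array","items":{"type":"array"}},"claw":{"type":"number"},"force":{"type":"number"}},"required":["motion"]}

```bash
mkdir -p pics; ls; cat > h.py <<'E'
import numpy as np, cv2
from rig import env, viewer
def grab(n):
    s=env.observe(); im=viewer.get_image(n)
    if 'T_tool_cam' in im:
        T=np.eye(4);T[:3,:3]=np.array(s['tool_rot']);T[:3,3]=s['position']
        W=T@np.array(im['T_tool_cam']); im['R']=W[:3,:3]; im['o']=W[:3,3]
    else:
        im['R']=np.array(im['attitude']); im['o']=np.array(im['eye'])
    return im
def save(im,name,crop=None,scale=1):
    f=im['frame'][...,::-1]
    if crop: f=f[crop[1]:crop[3],crop[0]:crop[2]]
    cv2.imwrite('pics/'+name,cv2.resize(f,None,fx=scale,fy=scale,interpolation=cv2.INTER_CUBIC))
def ray(im,u,v):
    return im['R']@np.array([(u-im['cx'])/im['fx'],-(v-im['cy'])/im['fy'],-1.])
def onplane(im,u,v,z):
    d=ray(im,u,v); return im['o']+d*(z-im['o'][2])/d[2]
def bydepth(im,u,v):
    return im['o']+ray(im,u,v)*float(im['depth'][int(round(v)),int(round(u))])
def blobs(im,lo,hi,amin=60):
    hsv=cv2.cvtColor(im['frame'],cv2.COLOR_RGB2HSV); m=cv2.inRange(hsv,np.array(lo),np.array(hi))
    n,l,st,c=cv2.connectedComponentsWithStats(m)
    return [(st[i],c[i],(l==i).astype('uint8')) for i in range(1,n) if st[i][4]>=amin]
E
python3 - <<'E'
from h import *
for n in('top','side'):
    im=grab(n); save(im,n+'0.png'); print(n,im['fx'],im['cx'],im['cy'],im['o'],im['R'].round(3).tolist(),[k for k in im])
    np.savez('pics/'+n+'0.npz',**{k:v for k,v in im.items() if k!='attitude'})
s=env.observe();print(s['time_s'],np.array(s['tool_rot']).round(3).tolist())
E
```

```text
pics
top 536.5250184431242 317.25164419684364 240.88605891078166 [ 0.30948185 -0.07711646  1.27380963] [[0.01, 0.987, -0.163], [-1.0, 0.01, 0.003], [0.005, 0.163, 0.987]] ['frame', 'depth', 'fx', 'fy', 'cx', 'cy', 'eye', 'attitude', 'R', 'o']
side 573.6819582229734 323.3454698638866 224.98850286896388 [0.13729025 0.91630623 0.7725034 ] [[-0.947, 0.165, -0.274], [-0.32, -0.504, 0.802], [-0.006, 0.848, 0.53]] ['frame', 'depth', 'fx', 'fy', 'cx', 'cy', 'eye', 'attitude', 'R', 'o']
0.1 [[-0.904, 0.428, -0.001], [0.428, 0.904, -0.001], [0.0, -0.001, -1.0]]
```

View pics/top0.png

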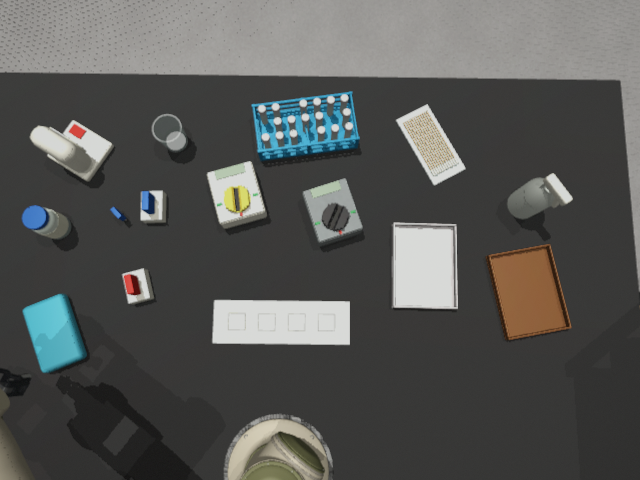

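View pics/side0.png

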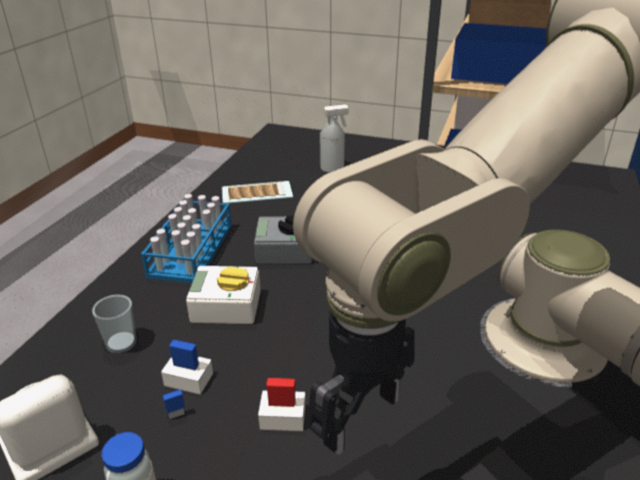

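Top view: yellow cap (237,199) on the white logger. Its grey twin is at (335,216). Blue candidates are the key standing in the stand at (148,203), and a small one lying at (118,214). The larger, standing one fits. Tray candidates are the light metallic one at (425,266) and the brown one at (529,292). I'll confirm both in one crop and measure.

```bash
cat > m.py <<'E'
from h import *
im=grab('top'); 
a=cv2.resize(im['frame'][180:245,100:275,::-1],(700,260),interpolation=cv2.INTER_CUBIC)
b=cv2.resize(im['frame'][215:345,380:580,::-1],(700,330),interpolation=cv2.INTER_CUBIC)
cv2.imwrite('pics/c1.png',np.vstack([a,b[:330]]))
for nm,lo,hi in(('blue',(110,150,60),(125,255,255)),('yellow',(22,150,100),(35,255,255)),('red',(0,180,80),(5,255,255)),('green',(45,100,80),(75,255,255))):
    for st,c,m in blobs(im,lo,hi,6):
        d=im['depth'][m>0]; z=bydepth(im,*c)
        print(nm,st.tolist(),c.round(1),z.round(4),cv2.minAreaRect(cv2.findNonZero(m))[1:])
hsv=cv2.cvtColor(im['frame'],cv2.COLOR_RGB2HSV)
for u,v in((425,266),(529,292),(281,340)): print(hsv[v,u],im['frame'][v,u],bydepth(im,u,v).round(3))
# tray corners
m=(hsv[...,2]>60).astype('uint8'); m[:, :370]=0;m[:,475:]=0;m[:205]=0;m[330:]=0
r=cv2.minAreaRect(cv2.findNonZero(m));print(r)
for p in cv2.boxPoints(r):print(onplane(im,*p,.025).round(4))
E
python3 m.py
```

```text
yellow [231, 187, 5, 23, 49] [233.1 198.4] [0.6035 0.112  0.0786] ((22.196741104125977, 2.0981991291046143), 83.6598129272461)
yellow [238, 186, 8, 25, 38] [240.1 199.1] [0.6023 0.0964 0.0768] ((24.450180053710938, 4.532898426055908), 74.05460357666016)
yellow [248, 196, 2, 5, 7] [248.6 197.9] [0.6072 0.0778 0.0701] ((4.0, 1.0), 90.0)
red [70, 125, 12, 9, 50] [ 74.5 129.3] [0.7871 0.5151 0.0203] ((7.77817440032959, 9.192387580871582), 45.0)
red [128, 275, 12, 20, 93] [134.3 285.7] [0.4019 0.3254 0.076 ] ((10.932722091674805, 18.442068099975586), 6.34019136428833)
green [351, 211, 4, 2, 8] [352.5 211.5] [ 0.5788 -0.1619  0.0651] ((1.0, 3.0), 90.0)
green [315, 222, 5, 3, 10] [317.  222.9] [ 0.5509 -0.0803  0.0663] ((1.5811387300491333, 4.427187919616699), 71.56504821777344)
[ 50   4 218] [216 218 215] [ 0.462 -0.339  0.001]
[ 13 145 144] [144  97  62] [ 0.402 -0.584  0.004]
[ 45   2 217] [216 217 215] [0.285 0.001 0.   ]
((419.0, 258.5), (100.99998474121094, 75.99998474121094), 90.0)
[ 0.597  -0.2327  0.025 ]
[ 0.599  -0.4142  0.025 ]
[ 0.3596 -0.4063  0.025 ]
[ 0.3578 -0.2304  0.025 ]
```

View pics/c1.png

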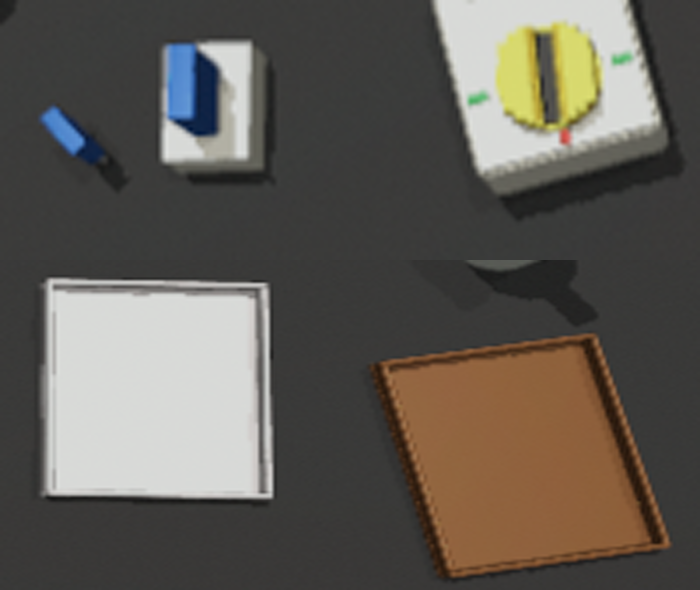

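The crop confirms the larger blue key standing in its stand, the slot and the red and green marks. The left tray is light grey or white; I still need to see that it is metal and that no other tray is hidden by the arm. Next I'll work out the move above the key.

```bash
cat >> h.py <<'E'
def plan(target,ydir):
    "tool-frame shift in units of 50 mm and yaw about tool z (deg) for tool y along +-ydir"
    s=env.observe(); R=np.array(s['tool_rot']); p=np.array(s['position'])
    d=R.T@(np.array(target)-p)
    y=R.T@np.array([ydir[0],ydir[1],0]); a=np.degrees(np.arctan2(-y[0],y[1])); a=(a+90)%180-90
    print('t',s['time_s'],'p',p.round(4),'q',np.round(s['q'],1),'shift/50',(d/.05).round(3),'yaw deg',round(a,2),'/8',round(a/8,3))
E
python3 - <<'E'
from h import *
d=np.load('pics/top0.npz'); im={k:d[k] for k in d.files}
k=onplane(im,145.4,200.6,.084); print(k,bydepth(im,145,200))
print('cap',onplane(im,236.5,199,.081))
plan([k[0],k[1],.25],[0,1])
print(viewer.get_image('wrist')['T_tool_cam'])
E
```

```text
[0.59479604 0.31010166 0.084     ] [0.59694059 0.31211928 0.08086281]
cap [0.6015314  0.10386266 0.081     ]
t 0.15 p [0.2355 0.4968 0.2479] q [ 52.3  21.8  74.4  -0.   83.9 -12.3] shift/50 [-8.092 -0.296 -0.044] yaw deg -25.37 /8 -3.171
[[-3.49532512e-04  9.49467893e-01  3.13863979e-01  8.14583956e-02]
 [ 9.99999910e-01  4.07704972e-04 -1.19702494e-04 -3.47813737e-04]
 [-2.41617579e-04  3.13863909e-01 -9.49467950e-01 -1.26292484e-01]
 [ 0.00000000e+00  0.00000000e+00  0.00000000e+00  1.00000000e+00]]
```

>>> move_arm:
  motion:
    - [[-0.81,-0.03,0],[0,0,0]]
    - [[-0.81,-0.03,0],[0,0,0]]
    - [[-0.81,-0.03,0],[0,0,0]]
    - [[-0.81,-0.03,0],[0,0,0]]
    - [[-0.81,-0.03,0],[0,0,0]]
    - [[-0.81,-0.03,0],[0,0,0]]
    - [[-0.81,-0.03,0],[0,0,0]]
    - [[-0.81,-0.03,0],[0,0,0]]
    - [[-0.81,-0.03,0],[0,0,0]]
    - [[-0.81,-0.03,0],[0,0,0]]
    - [[0,0,0],[0,0,-0.8]]
    - [[0,0,0],[0,0,-0.8]]
    - [[0,0,0],[0,0,-0.8]]
    - [[0,0,0],[0,0,-0.77]]
    - [[0,0,0],[0,0,0]]
    - [[0,0,0],[0,0,0]]
  claw: 0
  force: 60

```text
time_s: 1.8
position: [0.5951, 0.3099, 0.2481]
tool_rot: [[-1.0, 0.003, -0.0], [0.003, 1.0, -0.0], [0.0, -0.0, -1.0]]
ft_force: [-0.2, 0.5, 0.9]
grip_width: 0.0852
gripper_force: 0.0
```

```bash
cat > k.py <<'E'
from h import *
im=grab('wrist'); t=grab('top'); sd=grab('side')
f=np.hstack([cv2.resize(im['frame'],(400,300)),cv2.resize(t['frame'],(400,300))])[...,::-1]
g=np.hstack([cv2.resize(sd['frame'],(400,300))[...,::-1],np.zeros((300,400,3),'uint8')])
cv2.imwrite('pics/k1.png',np.vstack([f,g]))
for st,c,m in blobs(im,(100,120,40),(130,255,255),60):
    ys,xs=np.nonzero(m); P=np.array([bydepth(im,x,y) for x,y in zip(xs,ys)])
    zt=np.percentile(P[:,2],95); T=m*0; T[ys,xs]=(P[:,2]>zt-.006)&(im['depth'][ys,xs]>0)
    r=cv2.minAreaRect(cv2.findNonZero(T)); W=np.array([onplane(im,*p,.084) for p in cv2.boxPoints(r)])
    print(st,zt.round(4),r,'centre',W.mean(0).round(4),'sides',np.linalg.norm(W[1]-W[0]).round(4),np.linalg.norm(W[2]-W[1]).round(4),'dirs',[(np.degrees(np.arctan2(*(W[i+1]-W[i])[1::-1]))%180).round(1) for i in(0,1)])
E
python3 k.py
```

```text
[631 151   9  45 269] 0.113 ((635.0, 173.5), (43.0, 8.0), 90.0) centre [0.558 0.534 0.084] sides 0.0056 0.0312 dirs [np.float64(89.8), np.float64(13.6)]
[394 169  40  41 697] 0.0534 ((415.9000244140625, 191.29998779296875), (36.91913604736328, 14.190216064453125), 47.48955154418945) centre [0.5701 0.3799 0.084 ] sides 0.0097 0.0275 dirs [np.float64(134.1), np.float64(44.5)]
[ 309  189   24   70 1397] 0.0858 ((320.2825012207031, 228.8240509033203), (57.79798126220703, 21.07024383544922), 87.33700561523438) centre [0.5983 0.3112 0.084 ] sides 0.0152 0.0444 dirs [np.float64(92.5), np.float64(2.9)]
[   0  328  102   86 5063] 0.0656 ((44.04043960571289, 385.6424560546875), (98.11192321777344, 41.100162506103516), 35.059425354003906) centre [0.7356 0.0783 0.084 ] sides 0.042 0.0782 dirs [np.float64(139.6), np.float64(45.2)]
```

View pics/k1.png

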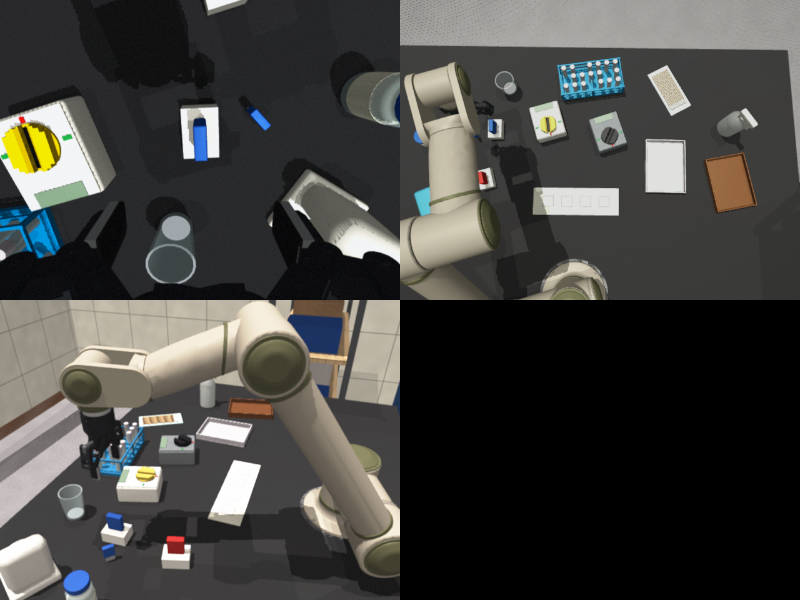

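Nothing else tray-shaped came into view. The light metal tray is the only one besides the brown tray, so it is the one meant. The wrist image puts the blue handle at (320,229), measuring 15x44 mm at z 0.085, which matches.

```bash
python3 - <<'E'
from h import *
a=np.radians(2.7)
plan([.598,.3112,.060],[-np.sin(a),np.cos(a)])
E
```

```text
t 1.95 p [0.5951 0.3099 0.2482] q [ 17.4  34.6  52.3   0.   93.1 -72.5] shift/50 [-0.058  0.027  3.765] yaw deg -2.8 /8 -0.35
```

>>> move_arm:
  motion:
    - [[-0.06,0.03,0],[0,0,-0.35]]
    - [[0,0,0.7],[0,0,0]]
    - [[0,0,0.7],[0,0,0]]
    - [[0,0,0.7],[0,0,0]]
    - [[0,0,0],[0,0,0]]
    - [[0,0,0],[0,0,0]]
  claw: 0.5

```text
time_s: 2.55
position: [0.5985, 0.3115, 0.1442]
tool_rot: [[-0.999, -0.048, 0.0], [-0.048, 0.999, 0.0], [-0.0, 0.0, -1.0]]
ft_force: [-0.5, -0.4, -0.4]
grip_width: 0.0427
gripper_force: 0.0
```

```bash
sed -i 's/k1.png/k2.png/' k.py; python3 k.py; python3 -c "
from h import *
print(env.observe()['position'],env.observe()['grip_width'])"
```

```text
[ 422  192   59   61 1519] 0.0533 ((456.1097717285156, 227.01217651367188), (53.567604064941406, 20.77111053466797), 51.34019088745117) centre [0.5673 0.3754 0.084 ] sides 0.0093 0.0272 dirs [np.float64(134.2), np.float64(44.3)]
[ 302  216   32  106 3178] 0.0856 ((317.5, 279.0), (84.0, 31.0), 90.0) centre [0.5977 0.311  0.084 ] sides 0.0148 0.0451 dirs [np.float64(92.7), np.float64(3.4)]
[  0 404  25  76 794] 0.0129 ((12.0, 451.0), (24.0, 56.0), 0.0) centre [0.7133 0.1399 0.084 ] sides 0.0421 0.0135 dirs [np.float64(169.0), np.float64(92.7)]
[0.59901298 0.31168942 0.145799  ] 0.04273422789929391
```

>>> move_arm:
  motion:
    - [[0.02,0,0.56],[0,0,0]]
    - [[0,0,0.56],[0,0,0]]
    - [[0,0,0.56],[0,0,0]]
    - [[0,0,0],[0,0,0]]
    - [[0,0,0],[0,0,0]]
  claw: 0.5

```text
time_s: 3.2
position: [0.5979, 0.3116, 0.0611]
tool_rot: [[-0.999, -0.049, 0.002], [-0.049, 0.999, 0.001], [-0.002, 0.001, -1.0]]
ft_force: [-0.4, -0.8, 0.4]
grip_width: 0.0431
gripper_force: 0.0
```

>>> move_arm:
  motion:
    - [[0,0,0],[0,0,0]]
    - [[0,0,0],[0,0,0]]
    - [[0,0,0],[0,0,0]]
    - [[0,0,0],[0,0,0]]
    - [[0,0,0],[0,0,0]]
    - [[0,0,0],[0,0,0]]
    - [[0,0,0],[0,0,0]]
  claw: 1
  force: 70

```text
time_s: 3.9
position: [0.598, 0.3116, 0.0615]
tool_rot: [[-0.999, -0.049, 0.004], [-0.049, 0.999, 0.001], [-0.004, 0.001, -1.0]]
ft_force: [-0.1, -0.6, 7.4]
grip_width: 0.0152
gripper_force: 68.7
```

>>> move_arm:
  motion:
    - [[0,0,-0.3],[0,0,0]]
    - [[0,0,-0.5],[0,0,0]]
    - [[0,0,-0.5],[0,0,0]]
    - [[0,0,-0.5],[0,0,0]]
    - [[0,0,-0.5],[0,0,0]]
    - [[0,0,-0.5],[0,0,0]]
    - [[0,0,0],[0,0,0]]
    - [[0,0,0],[0,0,0]]

```text
time_s: 4.7
position: [0.597, 0.3113, 0.1994]
tool_rot: [[-0.999, -0.049, 0.001], [-0.049, 0.999, 0.0], [-0.001, 0.0, -1.0]]
ft_force: [1.1, 0.8, -1.5]
grip_width: 0.0152
gripper_force: 68.1
```

```bash
cat > c.py <<'E'
import sys
from h import *
name=sys.argv[1]
im=grab(name); s=env.observe()
hsv=cv2.cvtColor(im['frame'],cv2.COLOR_RGB2HSV); m=cv2.inRange(hsv,(20,120,60),(38,255,255))
n,l,st,c=cv2.connectedComponentsWithStats(cv2.dilate(m,np.ones((11,11))))
i=1+np.argmax(st[1:,4]); m[l!=i]=0
pts=cv2.findNonZero(m)[:,0]
P=np.array([onplane(im,u,v,.081) for u,v in pts])
(cx,cy),r=cv2.minEnclosingCircle(P[:,:2].astype('float32')); print('cap circle',cx,cy,r)
C=np.array([cx,cy]);
for st_,cc,mm in blobs(im,(45,90,60),(80,255,255),8): print('green',cc.round(0),st_[4],onplane(im,*cc,.065)[:2].round(4),bydepth(im,*cc)[2].round(3))
for st_,cc,mm in blobs(im,(0,150,80),(8,255,255),8): print('red',cc.round(0),st_[4],onplane(im,*cc,.065)[:2].round(4))
save(im,sys.argv[2])
np.savez('pics/last.npz',**{k:v for k,v in im.items() if k!='attitude'})
# slot: points deeper than the cap top within 28 mm of its centre
h,w=m.shape; S=[];T=[]
B=cv2.boundingRect(pts.reshape(-1,1,2))
for v in range(B[1],B[1]+B[3]):
  for u in range(B[0],B[0]+B[2]):
    if im['depth'][v,u]<=0: continue
    p=bydepth(im,u,v); 
    if np.hypot(*(p[:2]-C))<.024:
        (S if p[2]<.073 else T).append(p)
S=np.array(S);T=np.array(T);print('n',len(S),len(T),'top z',np.median(T[:,2]),'slot z',np.median(S[:,2]))
q=S[:,:2]-S[:,:2].mean(0); w,V=np.linalg.eigh(q.T@q); print('slot ctr',S.mean(0).round(4),'angle from x',np.degrees(np.arctan2(V[1,1],V[0,1]))%180,'std',np.sqrt(w/len(S)).round(4))
E
python3 c.py top c2.png; python3 -c "
from h import *
plan([.60,.104,.20],[0,1])"
```

```text
cap circle 0.6031414270401001 0.1035764217376709 0.031538546085357666
green [353. 211.] 9 [ 0.5792 -0.1623] 0.068
green [317. 223.] 10 [ 0.5511 -0.0803] 0.063
red [132. 286.] 72 [0.401  0.3347]
n 84 253 top z 0.08000588046704804 slot z 0.06956869890302475
slot ctr [0.6035 0.1047 0.0696] angle from x 6.930723573472875 std [0.003  0.0137]
t 4.75 p [0.5968 0.3112 0.1984] q [ 17.5  36.4  56.9  -0.   86.7 -75.3] shift/50 [ 0.137 -4.142 -0.03 ] yaw deg 2.79 /8 0.349
```

>>> move_arm:
  motion:
    - [[0,-0.7,0],[0,0,0]]
    - [[0,-0.7,0],[0,0,0]]
    - [[0,-0.7,0],[0,0,0]]
    - [[0,-0.7,0],[0,0,0]]
    - [[0,0,0],[0,0,0]]
    - [[0,0,0],[0,0,0]]

```text
time_s: 5.35
position: [0.6037, 0.1711, 0.1983]
tool_rot: [[-0.999, -0.047, -0.002], [-0.047, 0.999, 0.0], [0.002, 0.0, -1.0]]
ft_force: [0.9, -0.6, -0.7]
grip_width: 0.0153
gripper_force: 68.4
```

```bash
python3 c.py wrist c3.png; sed -i 's/k2.png/k3.png/;s/\.084/.14/g' k.py; python3 -c "
from h import *
s=env.observe(); p=np.array(s['position']);R=np.array(s['tool_rot']);im=grab('wrist')
print(p,R.round(4).tolist())
# blue handle: points in tool frame
for st,c,m in blobs(im,(100,120,40),(130,255,255),200):
  ys,xs=np.nonzero(m); P=np.array([bydepth(im,x,y) for x,y in zip(xs,ys) if im['depth'][y,x]>0]); Q=(P-p)@R
  print(st,'tool frame min/max',np.percentile(Q,2,axis=0).round(4),np.percentile(Q,98,axis=0).round(4))
"
```

```text
cap circle 0.6059408187866211 0.10496088862419128 0.03440875932574272
green [280. 224.] 153 [0.5953 0.1453] 0.066
green [156. 254.] 147 [0.6198 0.0626] 0.067
red [200. 187.] 104 [0.5731 0.0937]
n 1014 3312 top z 0.08139672759919053 slot z 0.0704793949952642
slot ctr [0.6055 0.1024 0.0705] angle from x 8.069675527903087 std [0.0027 0.0136]
[0.60368759 0.17191025 0.19844555] [[-0.9988, -0.0486, -0.0016], [-0.0486, 0.9988, 0.0002], [0.0016, 0.0003, -1.0]]
[ 590  181   50   49 1549] tool frame min/max [0.0033 0.2038 0.1451] [0.0298 0.2293 0.1969]
[ 292  268   55  183 9068] tool frame min/max [-0.0207 -0.0075 -0.0241] [0.0215 0.0077 0.0218]
[    0   337   195   130 10464] tool frame min/max [-0.2117 -0.2885  0.1317] [-0.1134 -0.1167  0.1966]
[151 431  27  27 204] tool frame min/max [-0.2374 -0.1601 -0.0527] [ 0.0086 -0.035   0.1865]
```

View pics/c3.png

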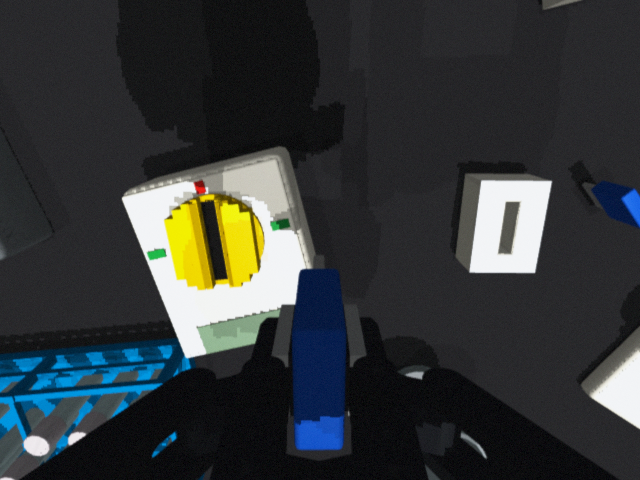

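The wrist image shows the slot centre near (214,240). Red mark is at (200,187) and the green marks at (280,224) and (156,254). The slot lies 8° from world x, so about 82° clockwise remain. The key is held centred and straight.

```bash
python3 - <<'E'
from h import *
a=np.radians(8)
plan([.6055,.1035,.150],[-np.sin(a),np.cos(a)])
E
```

```text
t 5.45 p [0.6037 0.1724 0.1986] q [  5.1  31.7  65.7   0.   82.6 -87.7] shift/50 [ 0.03  -1.378  0.971] yaw deg -5.16 /8 -0.645
```

>>> move_arm:
  motion:
    - [[0.01,-0.69,0],[0,0,0]]
    - [[0.02,-0.69,0],[0,0,0]]
    - [[0,0,0.5],[0,0,-0.65]]
    - [[0,0,0.47],[0,0,0]]
    - [[0,0,0],[0,0,0]]
    - [[0,0,0],[0,0,0]]
    - [[0,0,0],[0,0,0]]

```text
time_s: 6.15
position: [0.6064, 0.1032, 0.1521]
tool_rot: [[-0.99, -0.14, 0.002], [-0.14, 0.99, -0.0], [-0.002, -0.0, -1.0]]
ft_force: [0.1, -0.4, -1.0]
grip_width: 0.0152
gripper_force: 68.4
```

```bash
python3 - <<'E'
from h import *
a=np.radians(8)
plan([.6055,.1035,.124],[-np.sin(a),np.cos(a)])
a=grab('wrist');b=grab('side');t=grab('top')
A=cv2.resize(a['frame'][150:390,120:440],(480,360));B=cv2.resize(b['frame'][230:340,170:290],(320,293))
c=np.zeros((360,320,3),'uint8');c[:293]=B
cv2.imwrite('pics/i1.png',np.hstack([A,c])[...,::-1])
E
```

```text
t 6.15 p [0.6064 0.1032 0.1521] q [ -1.4  32.7  72.1   0.   75.1 -99.4] shift/50 [0.018 0.009 0.563] yaw deg 0.04 /8 0.005
```

View pics/i1.png

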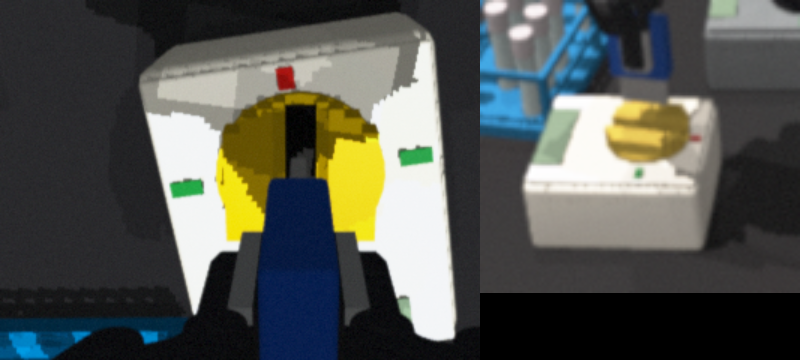

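The blade sits over the slot and in line with it: crop (300,150), with the slot directly ahead of the handle. I'll insert it.

>>> move_arm:
  motion:
    - [[0.01,0,0.2],[0,0,0]]
    - [[0,0,0.15],[0,0,0]]
    - [[0,0,0.1],[0,0,0]]
    - [[0,0,0.1],[0,0,0]]
    - [[0,0,0],[0,0,0]]
    - [[0,0,0],[0,0,0]]
    - [[0,0,0],[0,0,0]]

```text
time_s: 7.0
position: [0.6054, 0.1024, 0.1233]
tool_rot: [[-0.99, -0.139, -0.0], [-0.139, 0.99, -0.0], [0.0, -0.0, -1.0]]
ft_force: [-0.5, -0.4, -0.8]
grip_width: 0.0151
gripper_force: 68.5
```

>>> move_arm:
  motion:
    - [[0,0,0],[0,0,0.5]]
    - [[0,0,0],[0,0,0.5]]
    - [[0,0,0],[0,0,0.5]]
    - [[0,0,0],[0,0,0.5]]
    - [[0,0,0],[0,0,0.5]]
    - [[0,0,0],[0,0,0.5]]
    - [[0,0,0],[0,0,0.5]]
    - [[0,0,0],[0,0,0.5]]
    - [[0,0,0],[0,0,0.5]]
    - [[0,0,0],[0,0,0.5]]
    - [[0,0,0],[0,0,0.5]]
    - [[0,0,0],[0,0,0.5]]
    - [[0,0,0],[0,0,0.5]]
    - [[0,0,0],[0,0,0.5]]
    - [[0,0,0],[0,0,0.5]]
    - [[0,0,0],[0,0,0.5]]
    - [[0,0,0],[0,0,0.5]]
    - [[0,0,0],[0,0,0.5]]
    - [[0,0,0],[0,0,0]]

```text
time_s: 8.9
position: [0.606, 0.1033, 0.1236]
tool_rot: [[-0.437, 0.899, 0.002], [0.899, 0.437, 0.002], [0.001, 0.003, -1.0]]
ft_force: [2.9, 4.3, -0.6]
grip_width: 0.0155
gripper_force: 68.5
```

```bash
cat > st.py <<'E'
from h import *
plan([.6055,.1035,.1233],[0,1]); s=env.observe(); print('tq',np.round(s['wrist_torque'],2),'F',np.round(s['ft_force'],1),'xdir',np.degrees(np.arctan2(s['tool_rot'][1][0],s['tool_rot'][0][0]))%180)
E
python3 st.py
```

```text
t 8.9 p [0.606  0.1033 0.1236] q [ -1.4  34.4  74.2   0.1  71.3 -27.3] shift/50 [ 0.007 -0.006  0.007] yaw deg -64.09 /8 -8.011
tq [ 0.92 -0.5   0.07] F [ 2.9  4.3 -0.6] xdir 115.90982175587907
```

>>> move_arm:
  motion:
    - [[0,0,0],[0,0,0.4]]
    - [[0,0,0],[0,0,0.4]]
    - [[0,0,0],[0,0,0.4]]
    - [[0,0,0],[0,0,0.4]]
    - [[0,0,0],[0,0,0.3]]
    - [[0,0,0],[0,0,0.3]]
    - [[0,0,0],[0,0,0]]
    - [[0,0,0],[0,0,0]]

```text
time_s: 9.7
position: [0.6071, 0.103, 0.1238]
tool_rot: [[-0.147, 0.989, 0.005], [0.989, 0.147, 0.001], [0.001, 0.005, -1.0]]
ft_force: [6.1, 4.1, -2.6]
grip_width: 0.0152
gripper_force: 68.3
```

```bash
python3 st.py
```

```text
t 9.7 p [0.6071 0.103  0.1238] q [-1.4 34.4 74.2  0.1 71.2 -9.9] shift/50 [ 0.014 -0.03   0.011] yaw deg -81.57 /8 -10.196
tq [ 0.83 -1.45  0.13] F [ 6.1  4.1 -2.6] xdir 98.433446318086
```

>>> move_arm:
  motion:
    - [[0,0,0],[0,0,0.3]]
    - [[0,0,0],[0,0,0.3]]
    - [[0,0,0],[0,0,0]]
    - [[0,0,0],[0,0,0]]

```text
time_s: 10.1
position: [0.6078, 0.1031, 0.1239]
tool_rot: [[-0.064, 0.998, 0.007], [0.998, 0.064, 0.001], [0.001, 0.007, -1.0]]
ft_force: [9.7, 4.6, -3.4]
grip_width: 0.0151
gripper_force: 68.5
```

```bash
python3 st.py
```

```text
t 10.1 p [0.6078 0.1031 0.1239] q [-1.4 34.4 74.1  0.1 71.1 -5.1] shift/50 [ 0.012 -0.045  0.012] yaw deg -86.33 /8 -10.791
tq [ 0.93 -2.18  0.45] F [ 9.7  4.6 -3.4] xdir 93.66951331692546
```

```bash
python3 - <<'E'
from h import *
a=grab('wrist');t=grab('top')
A=cv2.resize(a['frame'][100:400,120:520],(480,360))
cv2.imwrite('pics/i2.png',A[...,::-1])
E
```

```text
(no output)
```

View pics/i2.png

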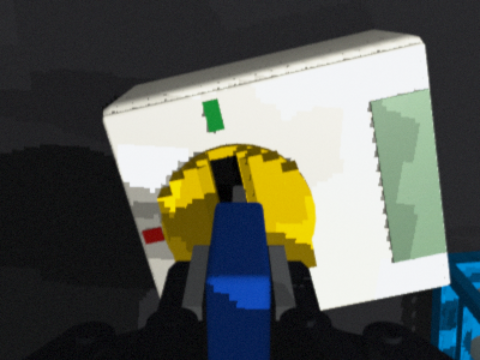

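The slot, at crop (225,180), points at the green mark at (213,115), so the cap is at its stop. I'll relieve the twist and lift.

>>> move_arm:
  motion:
    - [[0,0,0],[0,0,-0.6]]
    - [[0,0,0],[0,0,-0.6]]
    - [[0,0,0],[0,0,0]]
    - [[0,0,-0.2],[0,0,0]]
    - [[0,0,-0.3],[0,0,0]]
    - [[0,0,-0.5],[0,0,0]]
    - [[0,0,-0.5],[0,0,0]]
    - [[0,0,-0.3],[0,0,0]]
    - [[0,0,0],[0,0,0]]
    - [[0,0,0],[0,0,0]]

```text
time_s: 11.2
position: [0.6049, 0.1022, 0.2126]
tool_rot: [[-0.227, 0.974, -0.001], [0.974, 0.227, -0.0], [0.0, -0.001, -1.0]]
ft_force: [-0.4, 0.6, -1.5]
grip_width: 0.0151
gripper_force: 69.4
```

```bash
cat > tr.py <<'E'
from h import *
im=grab('top'); g=im['frame'].min(2); 
m=((g>150)*255).astype('uint8'); m[:, :385]=0;m[:,465:]=0;m[:215]=0;m[320:]=0
m=cv2.morphologyEx(m,cv2.MORPH_OPEN,np.ones((3,3)))
n,l,st,c=cv2.connectedComponentsWithStats(m); i=1+np.argmax(st[1:,4]); 
r=cv2.minAreaRect(cv2.findNonZero((l==i).astype('uint8'))); W=np.array([onplane(im,*p,.02) for p in cv2.boxPoints(r)])
print(r,W.mean(0).round(4),np.linalg.norm(W[1]-W[0]),np.linalg.norm(W[2]-W[1]))
s=W.mean(0); plan([s[0],s[1],.18],[0,1])
E
python3 tr.py
python3 - <<'E'
from h import *
im=grab('wrist')
p=np.array(env.observe()['position']);R=np.array(env.observe()['tool_rot'])
for st,c,m in blobs(im,(100,120,40),(130,255,255),2000):
  ys,xs=np.nonzero(m); P=np.array([bydepth(im,x,y) for x,y in zip(xs,ys) if im['depth'][y,x]>0]); Q=(P-p)@R
  print('handle in tool',np.percentile(Q,2,axis=0).round(4),np.percentile(Q,98,axis=0).round(4))
E
```

```text
((423.0, 267.5), (80.99998474121094, 59.99999237060547), 90.0) [ 0.4571 -0.3308  0.02  ] 0.143021948090589 0.19175691513175325
t 11.25 p [0.6048 0.1023 0.2121] q [ -1.4  29.7  67.1  -0.   83.3 -14.6] shift/50 [-7.765 -4.843  0.65 ] yaw deg -76.87 /8 -9.608
handle in tool [-0.0206 -0.0083 -0.0242] [0.021  0.0068 0.0202]
handle in tool [-0.1606  0.1002  0.1449] [-0.0679  0.2235  0.2106]
```

>>> move_arm:
  motion:
    - [[-0.65,-0.4,0],[0,0,0]]
    - [[-0.65,-0.4,0],[0,0,0]]
    - [[-0.65,-0.4,0],[0,0,0]]
    - [[-0.65,-0.4,0],[0,0,0]]
    - [[-0.65,-0.4,0],[0,0,0]]
    - [[-0.65,-0.4,0],[0,0,0]]
    - [[-0.65,-0.4,0],[0,0,0]]
    - [[-0.65,-0.4,0],[0,0,0]]
    - [[-0.65,-0.4,0],[0,0,0]]
    - [[-0.65,-0.4,0],[0,0,0]]
    - [[-0.65,-0.4,0],[0,0,0]]
    - [[-0.65,-0.4,0],[0,0,0]]
    - [[0,0,0],[0,0,0]]
    - [[0,0,0],[0,0,0]]
    - [[0,0,0],[0,0,0]]

```text
time_s: 12.8
position: [0.4608, -0.3311, 0.2128]
tool_rot: [[-0.229, 0.973, -0.001], [0.973, 0.229, 0.001], [0.001, -0.0, -1.0]]
ft_force: [0.8, 0.1, -0.1]
grip_width: 0.0149
gripper_force: 69.4
```

```bash
python3 - <<'E'
from h import *
plan([.457,-.333,.062],[0,1])
a=grab('wrist');b=grab('top')
hsv=cv2.cvtColor(b['frame'],cv2.COLOR_RGB2HSV)
cv2.imwrite('pics/t1.png',np.hstack([cv2.resize(a['frame'],(400,300)),cv2.resize(b['frame'][160:260,180:313],(400,300),interpolation=cv2.INTER_CUBIC)])[...,::-1])
print(a['frame'][60,100],a['frame'][100,500])
E
```

```text
t 12.8 p [ 0.4608 -0.3311  0.2128] q [-47.7  25.1  75.    0.   80.  -60.9] shift/50 [-0.024 -0.081  3.016] yaw deg -76.78 /8 -9.597
[41 42 48] [47 46 50]
```

View pics/t1.png

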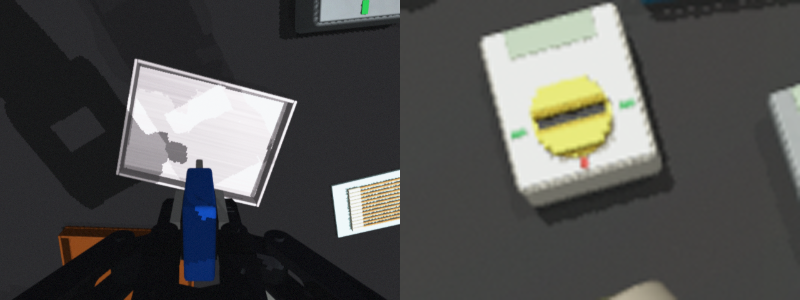

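The slot now points at the green marks, and the tray shows brushed aluminium. As a quick cross-check I'll compute the tray centre from its wrist-image corners.

```bash
python3 - <<'E'
from h import *
a=grab('wrist'); s=1.6
W=np.array([onplane(a,u*s,v*s,.025) for u,v in((135,60),(296,101),(259,206),(117,174))]);print(W.round(3).tolist(),W.mean(0))
E
```

```text
[[0.367, -0.261, 0.025], [0.565, -0.262, 0.025], [0.564, -0.411, 0.025], [0.366, -0.408, 0.025]] [ 0.46559172 -0.33545447  0.025     ]
```

>>> move_arm:
  motion:
    - [[0,0,0.6],[0,0,0]]
    - [[0,0,0.6],[0,0,0]]
    - [[0,0,0.6],[0,0,0]]
    - [[0,0,0.6],[0,0,0]]
    - [[0,0,0.4],[0,0,0]]
    - [[0,0,0.18],[0,0,0]]
    - [[0,0,0.05],[0,0,0]]
    - [[0,0,0],[0,0,0]]
    - [[0,0,0],[0,0,0]]
    - [[0,0,0],[0,0,0]]

```text
time_s: 13.95
position: [0.461, -0.3323, 0.0628]
tool_rot: [[-0.228, 0.974, 0.001], [0.974, 0.228, -0.001], [-0.002, 0.001, -1.0]]
ft_force: [0.3, 0.2, 0.0]
grip_width: 0.0154
gripper_force: 69.4
```

>>> move_arm:
  motion:
    - [[0,0,0.04],[0,0,0]]
    - [[0,0,0.03],[0,0,0]]
    - [[0,0,0],[0,0,0]]
    - [[0,0,0],[0,0,0]]

```text
time_s: 14.35
position: [0.4606, -0.3321, 0.0583]
tool_rot: [[-0.228, 0.974, -0.0], [0.974, 0.228, 0.0], [0.0, -0.0, -1.0]]
ft_force: [0.0, -0.2, -0.3]
grip_width: 0.0148
gripper_force: 69.4
```

>>> move_arm:
  motion:
    - [[0,0,0],[0,0,0]]
    - [[0,0,0],[0,0,0]]
    - [[0,0,0],[0,0,0]]
    - [[0,0,0],[0,0,0]]
    - [[0,0,0],[0,0,0]]
    - [[0,0,0],[0,0,0]]
    - [[0,0,0],[0,0,0]]
    - [[0,0,0],[0,0,0]]
    - [[0,0,0],[0,0,0]]
    - [[0,0,0],[0,0,0]]
  claw: 0

```text
time_s: 15.35
position: [0.4606, -0.3321, 0.0583]
tool_rot: [[-0.228, 0.974, -0.0], [0.974, 0.228, -0.0], [-0.0, -0.0, -1.0]]
ft_force: [-0.1, 0.3, 0.1]
grip_width: 0.0856
gripper_force: 0.0
```

>>> move_arm:
  motion:
    - [[0,0,-0.2],[0,0,0]]
    - [[0,0,-0.4],[0,0,0]]
    - [[0,0,-0.4],[0,0,0]]
    - [[0,0,-0.5],[0,0,0]]
    - [[0,0,-0.5],[0,0,0]]
    - [[0,0,-0.5],[0,0,0]]
    - [[0,0,-0.5],[0,0,0]]
    - [[0,0,0],[0,0,0]]
    - [[0,0,0],[0,0,0]]

```text
time_s: 16.25
position: [0.4606, -0.332, 0.2088]
tool_rot: [[-0.228, 0.974, 0.001], [0.974, 0.228, -0.001], [-0.001, 0.0, -1.0]]
ft_force: [-0.8, 1.2, -1.2]
grip_width: 0.0852
gripper_force: 0.0
```

```bash
python3 - <<'E'
from h import *
a=grab('wrist');b=grab('top')
cv2.imwrite('pics/e1.png',np.hstack([cv2.resize(a['frame'],(400,300)),cv2.resize(b['frame'],(400,300))])[...,::-1])
for st,c,m in blobs(a,(100,120,40),(130,255,255),300): print(st,bydepth(a,*c).round(4))
E
```

```text
[ 307  194   24   77 1753] [ 0.4586 -0.3276  0.0808]
```

View pics/e1.png

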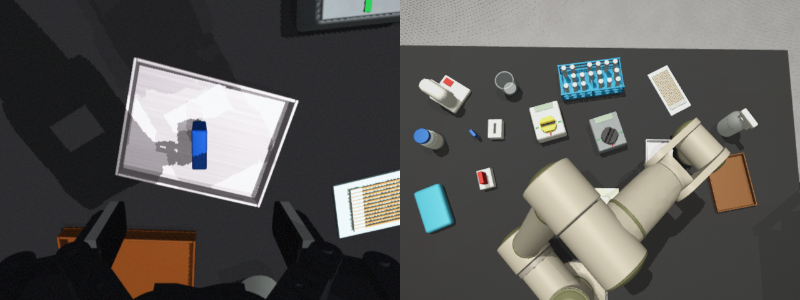

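The key stands at rest in the aluminium tray at wrist crop (200,145). Its top is near 0.08 m, so the handle centre is about 0.055 m, under the 0.065 m limit. The cap stays locked and the red key is untouched.

```bash
python3 -c "
from rig import env
print(env.close_job())"
```

```text
the job is handed in; nothing more can be done
None
```

The job is handed in (no verdict was returned): the yellow cap is turned to its stop with the slot at the green marks, the blue key stands in the aluminium tray, and the red key is still in its stand.

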